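# Swap the timer at the back of the condiment tray for the tin

### The job

First move the salt shaker and the spice jar from the front of the wooden tray aside onto the white chopping board, leaving the kitchen timer where it is; then take the timer from behind them and stand it in the middle of the round steel coaster. Stand the tin in the timer's place, in the middle of the cork disc at the back of the tray, and then put the shaker and the jar back, each on the very spot where it stood at the start. Everything stays upright, is let go at the end, and the espresso cup and the matchbox are left alone.

Things in the scene. Friction and masses are not known exactly. Their poses are not given: they have to be found in the camera images.
- spice_jar: spice jar: upright glass cylinder 41 mm across with a dark screw cap, 105 mm high; plain cylinder all the way up, grasp the body from above. Origin: centre of its underside, z up. Loose, 0.08 to 0.15 kg. Starts on one of the two front discs of the tray (left or right varies); it goes to the board and finally back to its start spot.
- salt_shaker: salt shaker: upright, 44 mm across at the body, light domed cap with holes, 90 mm high; its straight body reaches up to about 66 mm, the cap above 74 mm is 34 mm across: grasp the body below 65 mm. Origin: centre of its underside, z up. Loose, light (under 0.2 kg). Starts on the other front disc of the tray; it goes to the board and finally back to its start spot.
- kitchen_timer: wind-up kitchen timer: low white round body 60 mm across, 49 mm high (the dial is fixed here). Origin: centre of its underside, z up. Loose, under 0.2 kg. Starts on the back disc of the tray, close behind the two front things (about 10 mm from them), which tower over it and leave no room for a gripper.
- tin: small closed food tin: blue and cream upright cylinder 57 mm across, 72 mm high. Origin: centre of its underside, z up. Loose, under 0.5 kg. Starts on the bare worktop (z = 0), to one side of the tray.
- tray: low dark wooden tray, fixed, 140 mm (its x) by 184 mm (its y); floor 6 mm thick, rim 6 mm wide reaching 16 mm above the worktop. Origin: centre of its underside on the worktop; x points to its back, away from the robot. Two flat inlaid cork discs of 50 mm at x = -20 mm, y = +46 and -46 mm carry the front things; the back disc is listed separately.
- back_disc: flat cork disc 64 mm across inlaid in the tray's floor, behind and between the front ones, at x = +22 mm, y = 0 in the tray's frame; the timer stands on it at the start and the tin at the end. Origin: its centre at the level of the tray's floor, 6 mm above the worktop, z up.
- board: white chopping board with thin grey border lines, fixed, 180 mm (its x) by 100 mm (its y), 8 mm thick, lying on the worktop; room for the shaker and the jar side by side, for example at x = +42 and -42 mm. Origin: centre of its underside, z up.
- coaster: round dark steel coaster 92 mm across, 6 mm thick, fixed, flat on the worktop. Origin: centre of its underside, z up. The timer goes in its middle.
- espresso_cup: white dotted espresso cup with a handle, 63 x 92 mm, 55 mm high, standing behind the work; leave alone. Origin: on its underside, midway along its length with the handle.
- matchbox: matchbox 36 x 56 x 16 mm lying behind the work; leave alone. Origin: centre of its underside. Above it hangs a wall cabinet with handles, from about x = 0.54 m on and 0.44 m up: keep the wrist clear of it (go in straight lines between the places, fingers no higher than about 0.2 m, not swinging outward).
There are look-alikes about, which are no part of the job. Leave any pink look-alike of the tin alone.

How it is judged:
By the outcome, as a careful person would: the job done as asked, in the order asked, and still so for the second after the job is handed in, with the robot touching nothing.
It also fails if it takes over 128 s, if anything falls off the work surface, if the arm or the gripper's body presses on something with over 40 N, if the wrist force passes 120 N, or if a joint passes its speed limit or range.

### The arm

A 6-joint arm with a two-finger parallel gripper is mounted at the origin on a cart in front of the work surface, level with it; the furniture and walls round the work are solid. World frame = base frame: x ahead of the robot, y to its left, z up, the work surface at z = 0. Lengths are in mm, angles in rad, forces in N, time in s.
With the tool pointing down it reaches from about 275 to 825 mm from the base axis. Payload 4.9 kg.
Tool frame: the origin (TCP) lies at the very end of the fingers, on their centre line; the grasp point (between the pads) lies 19 mm behind it; z points along the fingers, y is the line along which they close (so a half turn about z gives the same grasp; the last joint's range is limited). The gripper opens to 85 mm and grips with 20 to 120 N. Pads are 22 mm wide; open, the fingers measure 114 mm over their backs; the gripper's body (76 mm by 85 mm) begins 54 mm behind the grasp point. The pads swing forward as they close: fully open they stand 13 mm farther back than shut.
Start: joints at [1.12, 0.326, -0.193, 1.052, 0, 1.437], TCP at [171.335, 522.65, 231.281] pointing down, gripper open.
Joint ranges: [-2.65, 2.65], [-0.97, 1.79], [-1.3, 1.35], [-1.93, 2.1], [-1.47, 1.37], [-3.14, 3.14]. Speed limits (rad/s): [2.57, 2.57, 3.14, 3.14, 3.14, 3.14].

### API

Orientations are given as [roll, pitch, yaw] about the fixed x, y, z axes, in that order (R = Rz(yaw) Ry(pitch) Rx(roll)).
In Python, from bench import bot, solve_ik, imaging gives the robot as it stands. Calls block until the motion is done:
- bot.move_ptp(position, orientation): joint-space move of the TCP to a pose.
- bot.movel(position, rot=None, max_speed=150, threshold=None): straight line of the TCP; rot=None keeps the orientation; max_speed is the mean speed in mm/s. With threshold (N) it stops when the force on the tool has changed by that much, and returns True; else False.
- bot.move_j(angles): joint-space move.
- bot.grip(opening, effort=None): opening from 0.0 (shut) to 1.0 (fully open); effort is the grip in N (None keeps the last); returns when the fingers have stopped.
- bot.dwell(seconds).
- solve_ik(position, orientation): joint angles nearest the present ones, or None.
- bot.get_state(): the state.
- imaging.capture(name): name is "scene" or "top" or "wrist"; returns the picture (480x640x3 uint8, blue, green, red); there is no depth.
- imaging.camera_model(name): a dict with "K" (3x3 intrinsics, pixels), "position" and "rotation" of the camera in the world. Camera axes: x right, y up, looking along -z (the intrinsics and any distortion apply to the point x, -y, -z); pixel columns grow to the right and rows downward; lengths in mm; the calibration is good to about 2 mm. A picture is of the moment at which its call begins: read the wrist's pose just before it. camera_model takes no time and is no camera call; for the wrist camera it gives the pose at the moment of the call.
A pose or a line that the arm cannot do raises bot.IKError and nothing moves.
- bot.sign_off(): hands the job in; it is judged then, once.
The state is a dict: "t": time; "qpos": joint angles; "joint_velocities": joint speeds; "effort": joint torques, N m; "tcp_pos": TCP position; "orientation": TCP orientation; "contact_force": force on the tool from outside, world axes, zero at the start; "wrist_torque": the same for the moment, N m; "opening": opening from 0.0 (shut) to 1.0 (fully open); "gripper_force": force on a finger pad.
Only numpy, scipy, OpenCV 4.12 (cv2) and the standard library are available. Lean on these libraries where they do the work, as an engineer would, in place of code of your own. Each camera call takes 0.05 s, during which the arm holds its last target. There are 200 camera calls.

## Working session

There is one attempt and no reset: what is moved stays moved. The work goes in short steps, each a Python script; the robot and the scene stay as the last script left them, time stands still between calls to the robot, and variables do not carry over. Pictures are saved under pics/ and viewed, at most 14 in all, crops included, and the job is handed in when it is done.

```bash
mkdir -p pics; ls; python3 - <<'E'
from bench import bot, imaging
import cv2, numpy as np
for n in("scene","top"):
    im=imaging.capture(n); cv2.imwrite(f"pics/{n}0.png",im)
    m=imaging.camera_model(n); print(n,{k:np.round(np.array(v),4).tolist() if not isinstance(v,str) else v for k,v in m.items()})
print(bot.get_state()["t"])
E
```

```text
pics
scene {'K': [[456.1372, 0.0, 317.7453], [0.0, 456.1372, 239.277], [0.0, 0.0, 1.0]], 'position': [-31.6764, -512.0003, 684.7953], 'rotation': [0.8243, 0.0159, -0.8906]}
top {'K': [[528.719, 0.0, 311.9863], [0.0, 528.719, 233.5033], [0.0, 0.0, 1.0]], 'position': [432.4869, -46.8916, 1149.2561], 'rotation': [0.0724, -0.0061, -1.5452]}
0.1
```

View pics/scene0.png

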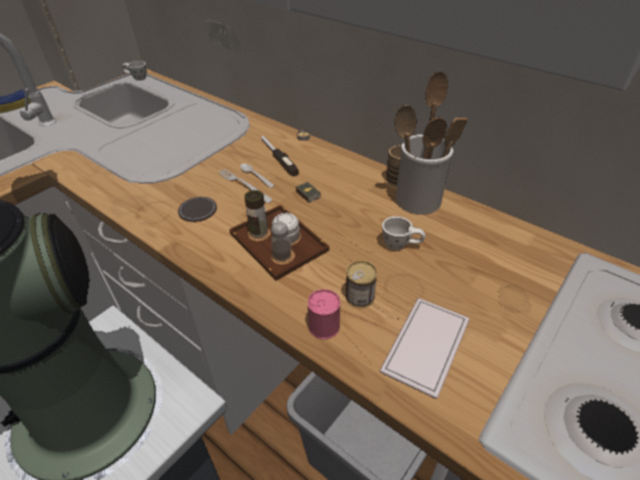

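View pics/top0.png

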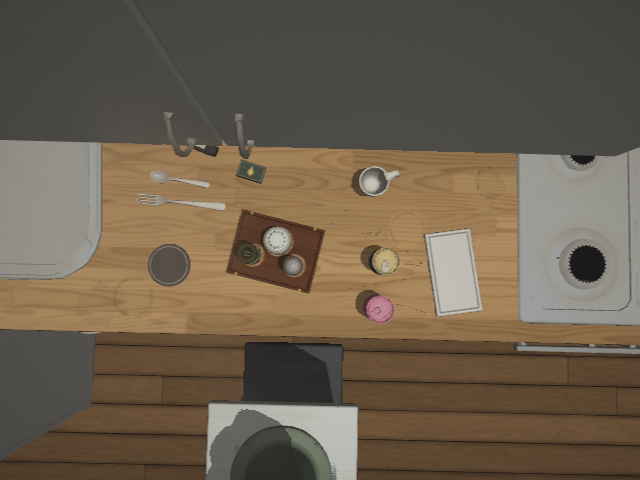

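The top view shows the coaster (169,265), tray (276,251), jar (247,252) on the left, shaker (292,265) on the right and timer (278,240). The board is at (453,272), the cup at (375,180) and the matchbox at (251,171).

There are two candidates for the tin:
- Gold top with a blue/cream side at top (385,261), scene (361,284). It fits the description.
- Pink one at top (379,308), scene (324,314). This is the look-alike to leave alone.

Next I'll get rough positions by ray casting, plus the wrist camera geometry.

```bash
cat > h.py <<'E'
from bench import bot, solve_ik, imaging
import cv2, numpy as np
from scipy.spatial.transform import Rotation as Ro
def cam(n):
    m=imaging.camera_model(n); r=np.array(m["rotation"],float)
    R=r if r.shape==(3,3) else Ro.from_euler("xyz",r).as_matrix()
    return np.array(m["K"]),np.array(m["position"],float),R
def ray(c,px):
    K,p,R=c; d=np.linalg.inv(K)@[px[0],px[1],1]; d=R@(d*[1,-1,-1]); return p,d/np.linalg.norm(d)
def onz(c,px,z):
    p,d=ray(c,px); return p+d*(z-p[2])/d[2]
def proj(c,P):
    K,p,R=c; q=R.T@(np.array(P)-p)*[1,-1,-1]; q=K@q; return q[:2]/q[2]
def tri(obs):  # [(cam,px),...] -> point, residual
    A=np.zeros((3,3));b=np.zeros(3);rs=[ray(c,x) for c,x in obs]
    for p,d in rs: M=np.eye(3)-np.outer(d,d);A+=M;b+=M@p
    P=np.linalg.solve(A,b); return P,max(np.linalg.norm(np.cross(P-p,d)) for p,d in rs)
E
python3 - <<'E'
from h import *
np.set_printoptions(precision=1,suppress=True)
t,s=cam("top"),cam("scene")
for n,px,z in [("coaster",(169,265),6),("jar",(247,252),111),("shaker",(292,265),96),("timer",(278,240),55),("tin",(386,260),72),("pink",(379,308),72),("board",(453,272),8),("cup",(374,181),55),("match",(251,171),16)]+[("trayc",p,16) for p in((243,211),(325,233),(309,291),(228,272))]: print(n,onz(t,px,z))
for n,a,b in [("coaster",(169,265),(197,209)),("jartop",(247,252),(255,197)),("tintop",(386,260),(361,273)),("timertop",(278,240),(287,220)),("shakertop",(292,265),(281,228)),("board",(453,272),(426,346))]: print(n,*tri([(t,a),(s,b)]))
w=cam("wrist"); st=bot.get_state(); print(w[0],w[1],w[2],st["tcp_pos"],st["orientation"])
a=cv2.imread("pics/scene0.png")[230:360,270:400]; b=cv2.imread("pics/top0.png")[220:340,330:450]
cv2.imwrite("pics/tins.png",np.hstack([cv2.resize(a,(400,400),interpolation=2),cv2.resize(b,(400,400),interpolation=2)]))
for yaw in (-3.14,-1.57,0,1.57): print(yaw, solve_ik([400,30,220],[np.pi,0,yaw]))
E
```

```text
coaster [439.5 254.6   6. ]
jar [468.2  75.2 111. ]
shaker [445.2 -13.3  96. ]
timer [496.6  18.5  55. ]
tin [ 460.6 -203.6   72. ]
pink [ 363.2 -190.9   72. ]
board [ 440.1 -357.9    8. ]
cup [ 625.4 -178.4   55. ]
match [647.1  83.8  16. ]
trayc [559.5  98.1  16. ]
trayc [516.6 -79.7  16. ]
trayc [391.8 -48.5  16. ]
trayc [427.7 125.5  16. ]
coaster [439.9 255.2   2.5] 0.48357852868452406
jartop [469.3  75.1 105.1] 1.191753571965408
tintop [ 460.6 -204.3   65.7] 0.28492495293215025
timertop [498.3  17.1  52.9] 2.161675824372555
shakertop [447.1 -14.6  82.8] 2.4867202349342192
board [ 440.4 -360.9   -1.8] 0.3837986881569655
[[419.9   0.  315.6]
 [  0.  419.9 240. ]
 [  0.    0.    1. ]] [ 92.6 547.7 372.5] [[ 0.3 -0.9 -0.3]
 [ 1.   0.3  0.1]
 [-0.  -0.3  0.9]] [171.1 522.2 230.6] [-3.1 -0.   2.8]
-3.14 [-0.1  0.1 -0.6  1.   0.  -0.1]
-1.57 [-0.1  0.1 -0.6  1.   0.  -1.7]
0 [-0.1  0.1 -0.6  1.   0.   3. ]
1.57 [-0.1  0.1 -0.6  1.   0.   1.5]
```

View pics/tins.png

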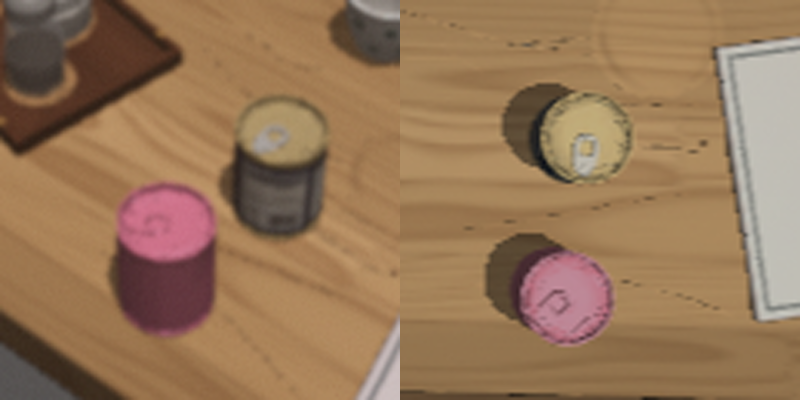

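The crop confirms it: the gold-topped blue/cream can is the tin and the pink one stays. The tray corners are consistent with 140x184 mm and a yaw of about -0.23, and the things sit within 3 mm of their discs. Now a sweep with the wrist camera.

```bash
python3 - <<'E'
from h import *
import pickle
C={}
for i,y in enumerate((200,90,-30,-150,-270)):
    p=[390,y,200]
    bot.move_ptp(p,[np.pi,0,np.pi]) if i==0 else bot.movel(p,max_speed=200)
    bot.dwell(.15)
    C[i]=cam("wrist"); cv2.imwrite(f"pics/w{i}.png",imaging.capture("wrist"))
pickle.dump(C,open("C.pkl","wb")); print(bot.get_state()["t"])
ims=[cv2.resize(cv2.imread(f"pics/w{i}.png"),(400,300)) for i in range(1,5)]
cv2.imwrite("pics/mont.png",np.vstack([np.hstack(ims[:2]),np.hstack(ims[2:])]))
E
```

```text
5.5
```

View pics/mont.png

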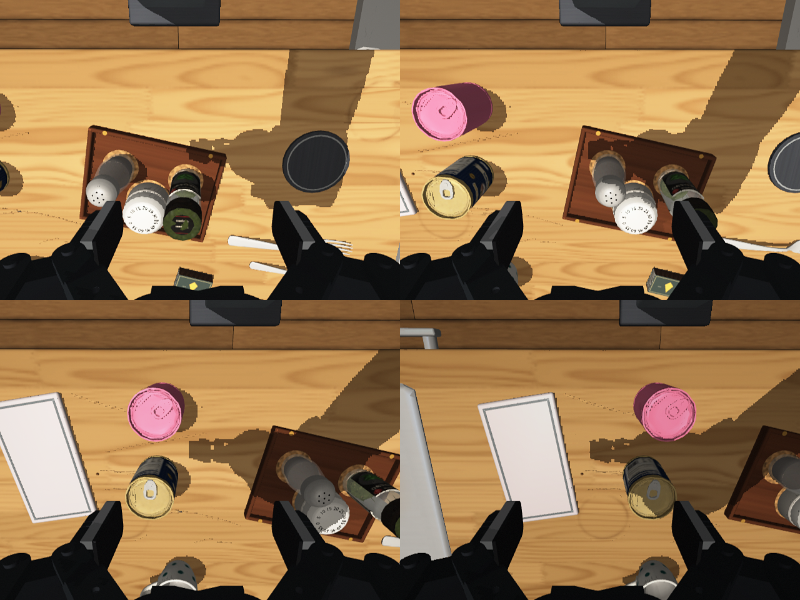

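View pics/w1.png

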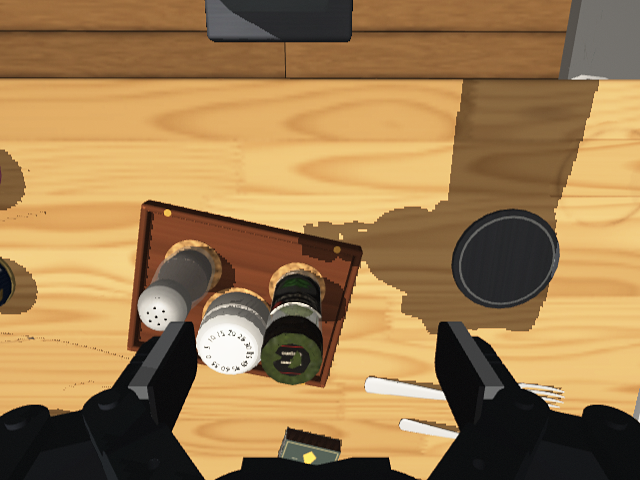

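The montage shows fingers at the bottom and the robot side at the top. In w1: shaker cap (162,308), timer dial (229,347), jar cap (291,358), coaster (506,258), and tray corners (143,203), (362,247), (325,385), (130,350). I'll refine with masks and triangulate across views.

```bash
cat > meas.py <<'E'
from h import *
import pickle
np.set_printoptions(precision=1,suppress=True)
C=pickle.load(open("C.pkl","rb")); I={i:cv2.imread(f"pics/w{i}.png") for i in range(5)}
V={i:I[i].copy() for i in I}
def blob(i,lo,hi,P,rad,amin=60,hull=True):
    hsv=cv2.cvtColor(I[i],cv2.COLOR_BGR2HSV); m=cv2.inRange(hsv,lo,hi); c=proj(C[i],P)
    k=np.zeros_like(m); cv2.circle(k,tuple(int(v) for v in c),rad,255,-1); m&=k
    m=cv2.morphologyEx(m,cv2.MORPH_OPEN,np.ones((3,3)))
    cs=[q for q in cv2.findContours(m,0,2)[0] if cv2.contourArea(q)>amin]
    if not cs: return None
    return cv2.convexHull(max(cs,key=cv2.contourArea))
T={"coaster":((0,0,20),(179,90,75),(440,255,6),75,(0,1)),
 "timer":((0,0,215),(179,40,255),(497,18,55),38,(1,2)),
 "shakercap":((0,0,150),(179,40,255),(446,-14,92),22,(1,2)),
 "jarcap":((25,50,15),(85,255,120),(469,75,111),34,(0,1)),
 "tintop":((15,50,80),(35,170,255),(461,-204,72),38,(2,3,4))}
for n,(lo,hi,P,r,vs) in T.items():
    ob=[]
    for i in vs:
        h=blob(i,lo,hi,P,r)
        if h is None or len(h)<5: print(n,i,"none"); continue
        e=cv2.fitEllipse(h); ob.append((C[i],e[0])); cv2.ellipse(V[i],e,(0,0,255),1)
        print(n,i,np.array(e[0]),np.array(e[1]),"onz",onz(C[i],e[0],P[2]))
    if len(ob)>1: print("   tri",*tri(ob))
for i in (3,4):
    h=blob(i,(0,0,140),(179,40,255),(440,-358,8),160); r=cv2.approxPolyDP(h,12,True)[:,0]
    print("board",i,r.tolist(),[onz(C[i],p,8)[:2] for p in r]); cv2.polylines(V[i],[r],True,(0,0,255),1)
f=[(143,203),(362,247),(325,385),(130,350)]; print("tray w1",[onz(C[1],p,16)[:2] for p in f])
a=cv2.resize(V[1][190:400,110:380],(400,311)); b=cv2.resize(V[2][190:400,250:520],(400,311)); c=cv2.resize(V[3],(400,289)); d=cv2.resize(V[0][190:400,150:420] if 0 else V[0],(400,289))
cv2.imwrite("pics/v.png",np.vstack([np.hstack([a,b]),np.hstack([c,d])]))
E
python3 meas.py
```

```text
coaster 0 [382.2 254.4] [71.6 89.9] onz [433.5 257.8   6. ]
coaster 1 [506.5 260. ] [80.4 95. ] onz [438.5 254.9   6. ]
   tri [439.9 259.6  -4.2] 2.4001131172638117
timer 1 [226.6 344.7] [55.6 64.4] onz [491.3  21.   55. ]
timer 2 [375.2 345.5] [57.5 64.1] onz [491.6  18.1  55. ]
   tri [496.   19.3  47.9] 0.13234118615933493
shakercap 1 [158.4 311.7] [34.9 40.6] onz [442.3 -13.8  92. ]
shakercap 2 [337.6 315.8] [38.9 44.3] onz [445.  -14.3  92. ]
   tri [443.9 -14.2  91.6] 1.1584897519445034
jarcap 0 [117.  355.7] [50.  54.2] onz [463.5  73.8 111. ]
jarcap 1 [291.  357.7] [52.3 61.3] onz [464.9  75.2 111. ]
   tri [461.9  75.4 114.4] 0.5854864347701363
tintop 2 [ 74.  321.2] [75.2 75.6] onz [ 460.7 -204.1   72. ]
tintop 3 [239.2 321.1] [75.1 75.9] onz [ 460.4 -204.1   72. ]
tintop 4 [402.2 315.2] [62.9 71.2] onz [ 455.5 -206.    72. ]
   tri [ 460.2 -204.8   69.7] 2.978264667479211
board 3 [[90, 148], [151, 337], [53, 356], [0, 232], [0, 163]] [array([ 344.3, -325.1]), array([ 513.2, -298.2]), array([ 533.5, -391.3]), array([ 413.3, -411.6]), array([ 356.1, -398.1])]
board 4 [[241, 148], [284, 341], [197, 354], [170, 321], [125, 168]] [array([ 344.1, -327. ]), array([ 517.3, -297.2]), array([ 531.2, -377.8]), array([ 496.8, -399. ]), array([ 359.9, -419.8])]
tray w1 [array([386.5, -46.4]), array([423.4, 129.2]), array([559.2, 100. ]), array([521.9, -75.5])]
```

View pics/v.png

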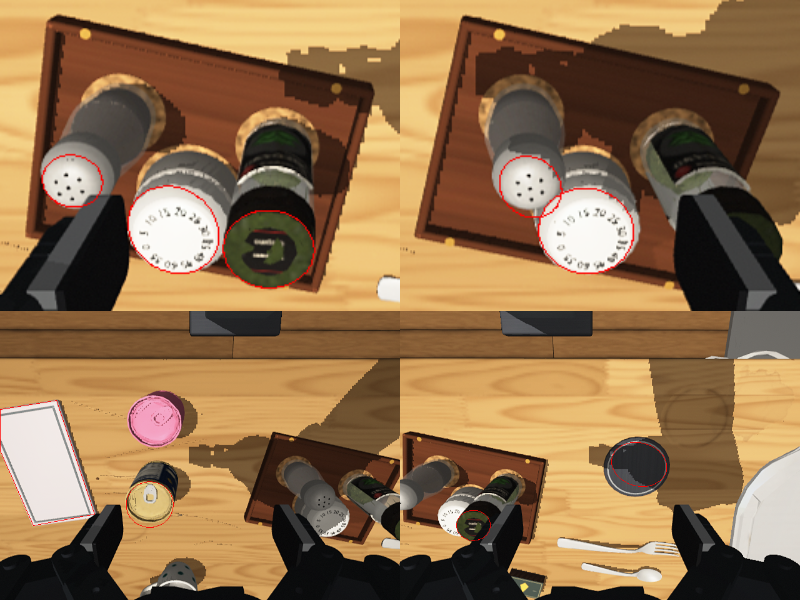

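Positions agree between views. The measured heights are within about 8 mm of the text (jar top 105–114, timer top 48–53, tin top 66–70), and the coaster and board surfaces are flat to the worktop:

| Thing | Position |
|---|---|
| Jar | (464,75) |
| Shaker | (444,-14.5) |
| Timer | (494.4,20) |
| Tin | (460.5,-204) |
| Coaster | (439.3,254.8) |
| Board | (439.5,-359.5), yaw 0.168 |
| Tray | (473,25.5), yaw -0.213 |

Starting with the jar.

```bash
cat > act.py <<'E'
from h import *
JAR=np.array([464.2,75]);SH=np.array([444,-14.6]);TI=np.array([494.4,20]);DISC=np.array([494.5,20.6]);TIN=np.array([460.5,-204]);COA=np.array([439.3,254.8])
B=np.array([439.5,-359.5]);bx=np.array([np.cos(.168),np.sin(.168)]);BJ=B+46*bx;BS=B-46*bx
YJ,YS,YT=np.radians(118.4),np.radians(-145.5),2.93
UP=195
def st(tag):
    s=bot.get_state(); print(tag,"t%.1f"%s["t"],np.round(s["tcp_pos"],1),"op%.3f"%s["opening"],"gf",np.round(s["gripper_force"],1),"F",np.round(s["contact_force"],1))
def to(xy,z,yaw,v=220): return bot.movel([*xy,z],[np.pi,0,yaw],max_speed=v)
def pick(xy,z,yaw,op=.85,eff=40):
    bot.grip(op); to(xy,UP,yaw); to(xy,z,yaw,130); st("at"); bot.grip(0,eff); st("grip"); to(xy,UP,yaw,150); st("up")
def place(xy,z,yaw,op=.85):
    to(xy,UP,yaw); to(xy,z+15,yaw,150); h=bot.movel([*xy,z+.5],max_speed=40,threshold=8); st(f"down hit={h}")
    bot.grip(op); to(xy,UP,yaw,150); st("off")
E
python3 - <<'E'
from act import *
pick(JAR,64,YJ); place(BJ,66,YJ,.8)
cv2.imwrite("pics/a1.png",imaging.capture("scene"))
E
```

```text
at t8.7 [464.8  74.9  64.6] op0.853 gf 0.0 F [ 1.  -0.4  0.4]
grip t9.1 [464.9  75.   64.6] op0.466 gf 39.7 F [1.  0.6 5.3]
up t10.1 [463.5  75.  194.1] op0.471 gf 40.2 F [-0.6  0.3 -1.5]
down hit=True t13.5 [ 485.3 -351.8   66.5] op0.467 gf 39.8 F [0.4 0.6 4.1]
off t14.9 [ 484.4 -351.4  194. ] op0.801 gf 0.0 F [-0.5  0.6 -0.8]
```

View pics/a1.png

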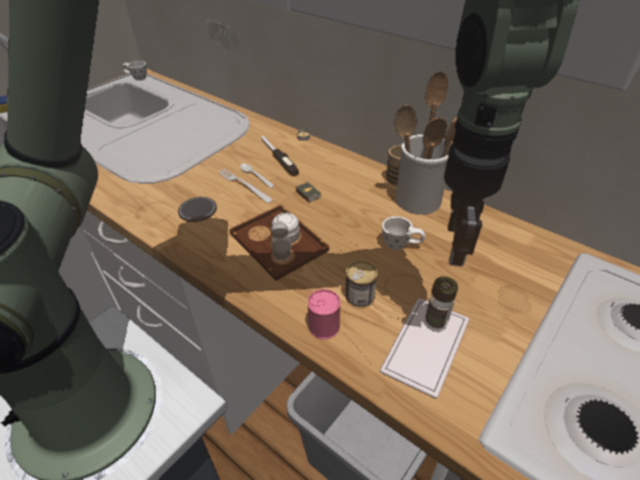

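The jar stands on the board at (440,305), and contact came at the expected height. Next the shaker, with a wrist look at the tray afterwards.

```bash
python3 - <<'E'
from act import *
import pickle
pick(SH,32,YS,.8); place(BS,34,YS,.8)
cv2.imwrite("pics/s2.png",imaging.capture("scene"))
C={}
for k,y in enumerate((20,-40)):
    to((400,y),UP,np.pi); bot.dwell(.2); C[k]=cam("wrist"); cv2.imwrite(f"pics/x{k}.png",imaging.capture("wrist"))
pickle.dump(C,open("X.pkl","wb")); st("look")
a,b=(cv2.imread(f"pics/x{k}.png") for k in(0,1))
cv2.imwrite("pics/x.png",np.vstack([cv2.resize(a,(640,480))[150:400,:],cv2.imread("pics/s2.png")[180:420,:]]))
np.set_printoptions(precision=1,suppress=True)
for k,im in ((0,a),(1,b)):
    h=cv2.cvtColor(im,cv2.COLOR_BGR2HSV)
    for n,P,r in (("discL",(463.3,74.6,6),40),("discR",(443.8,-15.2,6),40)):
        m=cv2.inRange(h,(8,50,110),(28,180,255)); q=np.zeros_like(m); cv2.circle(q,tuple(int(v) for v in proj(C[k],P)),r,255,-1); m&=q
        c=cv2.findContours(m,0,2)[0]; c=cv2.convexHull(max(c,key=cv2.contourArea)); e=cv2.fitEllipse(c); print(n,k,np.array(e[0]),np.array(e[1]),onz(C[k],e[0],6))
E
```

```text
at t18.4 [444.5 -14.7  32.5] op0.799 gf 0.0 F [ 0.5 -0.6  0.7]
grip t18.8 [444.4 -14.6  33. ] op0.470 gf 39.1 F [-1.6  0.3  8.1]
up t20.0 [443.3 -14.4 194.2] op0.469 gf 40.4 F [-0.7 -0.  -1.7]
down hit=True t23.3 [ 394.4 -367.5   35.1] op0.468 gf 41.1 F [-0.6 -0.2  5.4]
off t24.9 [ 393.7 -366.7  194.1] op0.799 gf 0.0 F [ 0.1 -0.1  0.1]
look t27.8 [399.9 -39.4 195. ] op0.800 gf 0.0 F [-0.1  0.6  0.5]
discL 0 [372.  282.2] [48. 73.] [467.4  68.    6. ]
discR 0 [274.  255.9] [79.4 79.9] [443.1 -15.5   6. ]
discL 1 [446.8 280.8] [50.6 56.3] [465.7  73.5   6. ]
discR 1 [339.6 262.6] [62.  75.6] [449. -19.   6.]
```

View pics/x.png

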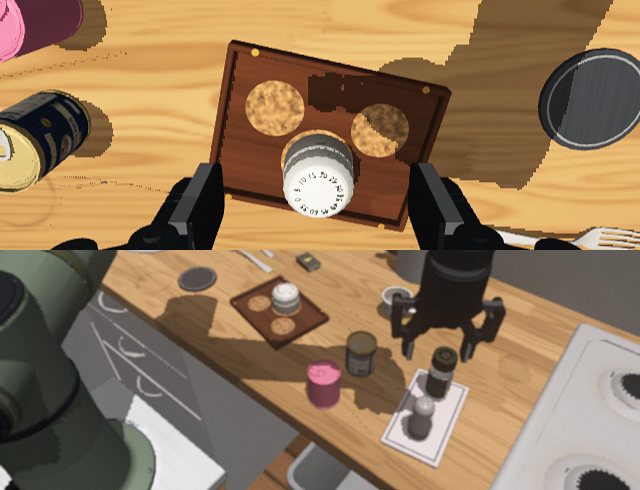

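The tray view shows both front discs free: R at (275,258) maps to (443,-15.5) and L at (380,281) maps to about (466,74.5). The timer is untouched. The scene view shows the shaker and jar upright on the board. Now the timer goes to the coaster; contact and opening will verify the grasp.

```bash
python3 - <<'E'
from act import *
import pickle
pick(TI,14,YT,1.0,30); place(COA,14,YT,.95)
to((400,120),UP,np.pi); bot.dwell(.2); c=cam("wrist"); im=imaging.capture("wrist"); cv2.imwrite("pics/y.png",im); pickle.dump(c,open("Y.pkl","wb")); st("look")
print([np.round(onz(c,p,6),1) for p in ((320,240),(470,260))], proj(c,[*COA,6]),proj(c,[*COA,55]),proj(c,[*DISC,6]))
E
```

```text
at t30.3 [495.   19.9  14.6] op1.002 gf 0.0 F [-1.  -1.1  0.6]
grip t30.7 [494.9  20.1  14.8] op0.687 gf 31.2 F [-1.   0.8  5.3]
up t32.0 [493.7  20.  194.1] op0.687 gf 32.4 F [ 0.4 -0.7 -0.8]
down hit=True t35.0 [439.5 254.9  14.8] op0.690 gf 33.0 F [-0.2 -0.9  6.1]
off t36.7 [438.7 254.6 194.1] op0.947 gf 0.0 F [-0.   0.2  0.3]
look t37.7 [400.2 120.7 194.9] op0.946 gf 0.0 F [ 0.1 -0.7  0.2]
[array([429.2, 124.5,   6. ]), array([446.8, 251.3,   6. ])] [475.20434589 251.62982539] [499.46306005 274.89726982] [201.71812144 310.07826347]
```

View pics/y.png

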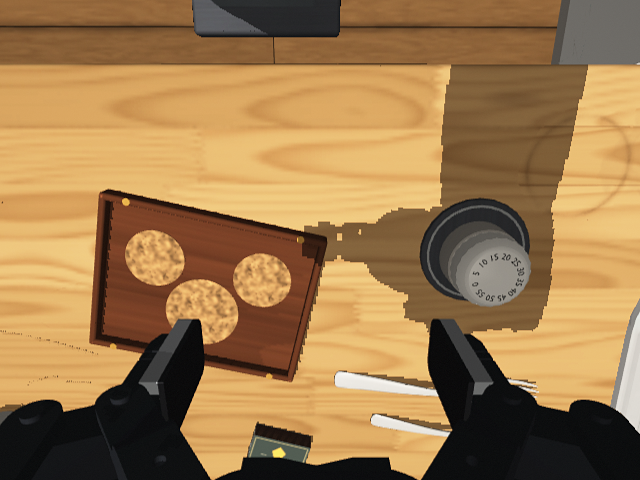

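Discs project where expected: the back disc is at (202,312) against a predicted (202,310). The timer is on the coaster, with the coaster centre at about (474.5,249) and the dial at about (493.5,274). The dial may sit a few mm off centre, so I'll look once more straight on.

```bash
python3 - <<'E'
from act import *
to((385,255),UP,np.pi); bot.dwell(.2); c=cam("wrist"); im=imaging.capture("wrist"); st("look")
x,y=map(int,proj(c,[*COA,20])); print(proj(c,[*COA,6]),proj(c,[*COA,55]),x,y)
cv2.imwrite("pics/z.png",cv2.resize(im[y-80:y+80,x-100:x+100],(800,640))[:600]); print("crop origin",x-100,y-80,"scale4")
import pickle; pickle.dump(c,open("Z.pkl","wb"))
E
```

```text
look t38.7 [385.2 254.1 195.1] op0.948 gf 0.0 F [-0.1 -0.4 -0.7]
[316.71988817 267.93194386] [316.91010639 293.2792144 ] 316 274
crop origin 216 194 scale4
```

View pics/z.png

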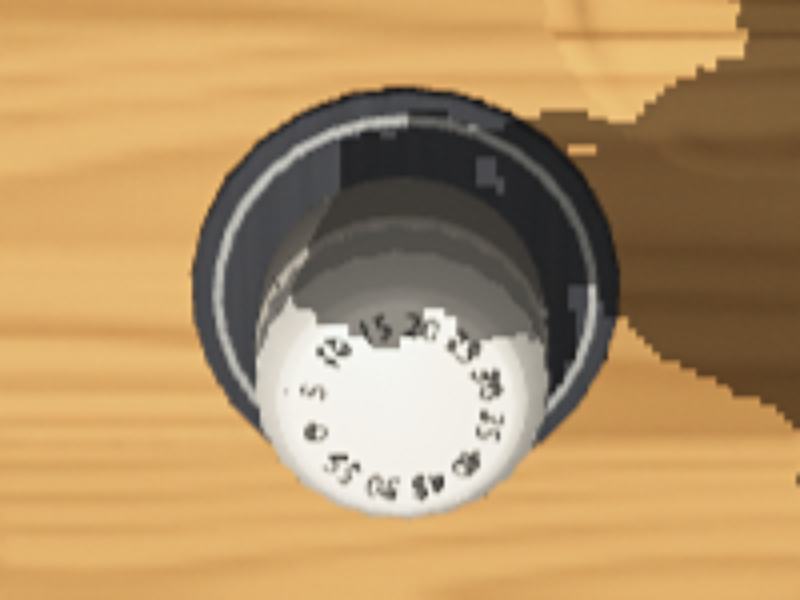

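```bash
python3 - <<'E'
from act import *
import pickle; c=pickle.load(open("Z.pkl","rb"))
for n,p,zs in (("coaster front",(317.5,216),(0,6)),("timer front",(316.5,238.5),(6,10)),("coaster L",(264.2,266),(3,)),("coaster R",(371,266),(3,)),("dial back",(316.5,323.2),(45,50,55))): print(n,[np.round(onz(c,p,z),1) for z in zs])
E
```

```text
coaster front [array([395.2, 255.5,   0. ]), array([393.5, 255.5,   6. ])]
timer front [array([412.9, 254.6,   6. ]), array([411.6, 254.6,  10. ])]
coaster L [array([438.7, 209.8,   3. ])]
coaster R [array([438.8, 301.3,   3. ])]
dial back [array([470.1, 254.5,  45. ]), array([467.2, 254.5,  50. ]), array([464.4, 254.5,  55. ])]
```

The timer is centred on the coaster to within about 1–2 mm. Next the tin goes to the back disc.

```bash
python3 - <<'E'
from act import *
DISC=np.array([495,20.4])
pick(TIN,24,YT,1.0,40); place(DISC,30,YT,.95)
to((395,20),UP,np.pi); bot.dwell(.2); c=cam("wrist"); im=imaging.capture("wrist"); st("look")
cv2.imwrite("pics/u.png",cv2.resize(im[170:420,180:480],(720,600))); print("crop 180,170 scale 2.4")
for z in (6,78): print(z,(proj(c,[*DISC,z])-[180,170])*2.4)
import pickle; pickle.dump(c,open("U.pkl","wb"))
E
```

```text
at t42.7 [ 461.  -204.3   24.6] op1.001 gf 0.0 F [-1.  -0.1  0.3]
grip t43.1 [ 460.9 -204.3   24.7] op0.662 gf 42.1 F [-1.8  0.3  6.5]
up t44.4 [ 459.9 -203.6  194.1] op0.662 gf 42.8 F [ 0.1 -0.1 -1.4]
down hit=True t47.1 [495.2  20.4  30.7] op0.660 gf 42.8 F [-0.3  0.2  4.8]
off t48.7 [494.4  20.4 194.2] op0.950 gf 0.0 F [-0.4 -0.1 -0.5]
look t49.6 [396.   19.9 194.9] op0.949 gf 0.0 F [-0.5 -0.3  0.4]
crop 180,170 scale 2.4
6 [326.99840067 346.68034799]
78 [327.47969763 463.53065212]
```

View pics/u.png

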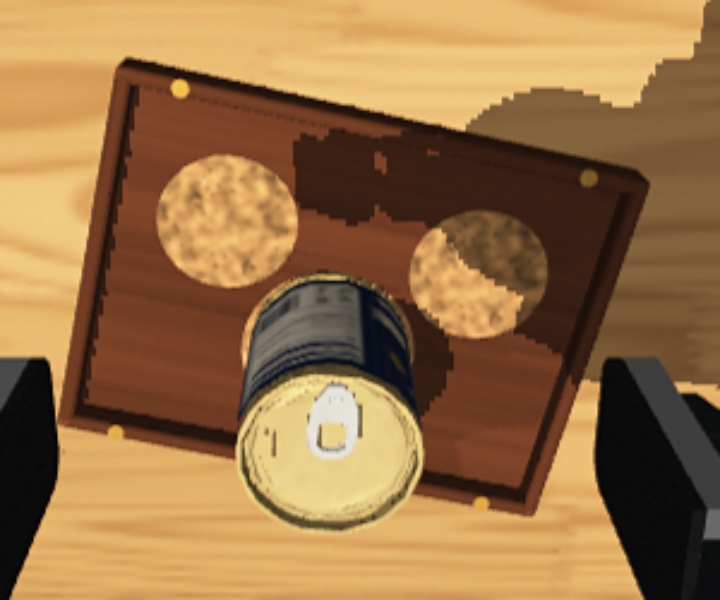

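The tin stands centred on the back disc: visible disc edges are at 242/413, the tin front is at 278 and the disc front at 270. Now I'll put the shaker back, then the jar.

```bash
python3 - <<'E'
from act import *
import pickle; c=pickle.load(open("U.pkl","rb"))
print("L",onz(c,(379.6,284.6),6),"R",onz(c,(275,262),6))
pick(BS,34,YS,.8); place(SH,32,YS,.75)
pick(BJ,66,YJ,.8); place(JAR,64,YJ,.75)
to((395,20),UP,np.pi); bot.dwell(.2); c=cam("wrist"); im=imaging.capture("wrist"); st("look")
s=imaging.capture("scene")
cv2.imwrite("pics/f.png",np.hstack([cv2.resize(im[170:420,180:480],(432,360)),cv2.resize(s[150:400,170:420],(360,360))]))
for P in (JAR,SH): print([(proj(c,[*P,z])-[180,170])*1.44 for z in (6,96,111)])
E
```

```text
L [466.08112095  75.04035587   6.        ] R [445.12111367 -14.56009883   6.        ]
at t53.2 [ 394.6 -367.7   34.7] op0.802 gf 0.0 F [-0.2  0.4 -0.9]
grip t53.5 [ 394.4 -367.5   35.2] op0.470 gf 39.4 F [-0.9  0.5  7.1]
up t54.8 [ 393.7 -366.6  194. ] op0.465 gf 40.4 F [-0.3 -0.1 -0.8]
down hit=True t58.1 [444.5 -14.7  33.2] op0.467 gf 41.2 F [-0.5 -0.7  6.1]
off t59.6 [443.4 -14.5 194.2] op0.750 gf 0.0 F [-0.1  0.1 -0.5]
at t62.8 [ 485.4 -352.3   66.9] op0.800 gf 0.0 F [ 0.2 -0.9  0.4]
grip t63.2 [ 485.4 -352.2   66.9] op0.468 gf 39.9 F [0.9 0.1 5.7]
up t64.2 [ 484.2 -351.3  193.8] op0.465 gf 40.3 F [ 0.5 -0.4 -1.6]
down hit=True t67.6 [464.9  75.2  64.7] op0.465 gf 39.6 F [-0.4  0.6  4.2]
off t69.0 [463.5  75.  194.2] op0.751 gf 0.0 F [ 0.2 -0.4 -0.6]
look t70.5 [395.1  20.1 194.9] op0.751 gf 0.0 F [ 0.5  0.1 -0.1]
[array([286.91785117, 164.32950508]), array([315.28573598, 246.80193372]), array([321.80543413, 265.75630218])]
[array([136.21283808, 132.89036717]), array([117.70586959, 207.43291275]), array([113.42267637, 224.68479959])]
```

View pics/f.png

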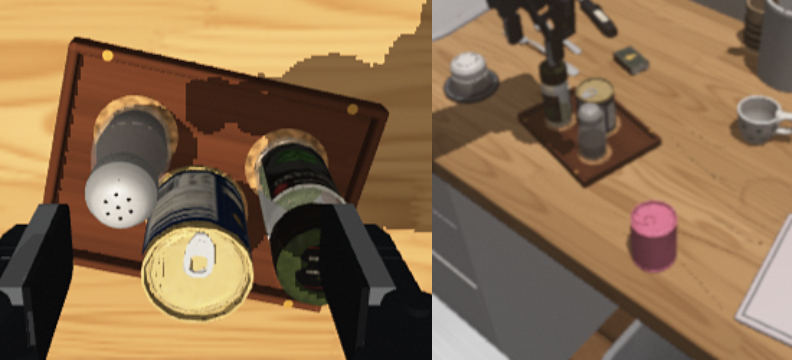

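Everything is upright and in place. I'll compare jar and shaker with the start picture from the same wrist viewpoint (390,90).

```bash
python3 - <<'E'
from act import *
import pickle; C=pickle.load(open("C.pkl","rb"))
bot.grip(1.0); to((390,90),200,np.pi); bot.dwell(.3); c=cam("wrist"); im=imaging.capture("wrist"); st("look"); print(c[1]-C[1][1])
a=cv2.imread("pics/w1.png")
f=lambda q:cv2.resize(q[190:400,120:360],(400,350))
cv2.imwrite("pics/cmp.png",np.hstack([f(a),f(im)]))
def cap(q,lo,hi,P,r):
    m=cv2.inRange(cv2.cvtColor(q,cv2.COLOR_BGR2HSV),lo,hi);k=np.zeros_like(m);cv2.circle(k,tuple(int(v) for v in proj(C[1],P)),r,255,-1)
    m=cv2.morphologyEx(m&k,cv2.MORPH_OPEN,np.ones((3,3)));h=cv2.convexHull(max(cv2.findContours(m,0,2)[0],key=cv2.contourArea)); return np.array(cv2.fitEllipse(h)[0])
for n,A in (("jar",((25,50,15),(85,255,120),(469,75,111),34)),("sh",((0,0,150),(179,40,255),(446,-14,92),22))): 
    p,q=cap(a,*A),cap(im,*A); z=A[2][2]; print(n,p,q,onz(c,q,z)-onz(C[1],p,z))
E
```

```text
look t71.7 [390.1  89.4 200. ] op1.005 gf 0.0 F [-0.3  0.3 -0.6]
[ 0.08184822 -1.22246732 -0.04300197]
jar [290.95010376 357.73471069] [293.11291504 356.72628784] [-7.82747377e-01 -4.00263661e-01 -2.84217094e-14]
sh [158.40844727 311.74942017] [159.89122009 312.04058838] [-0.06219255 -0.77198424  0.        ]
```

View pics/cmp.png

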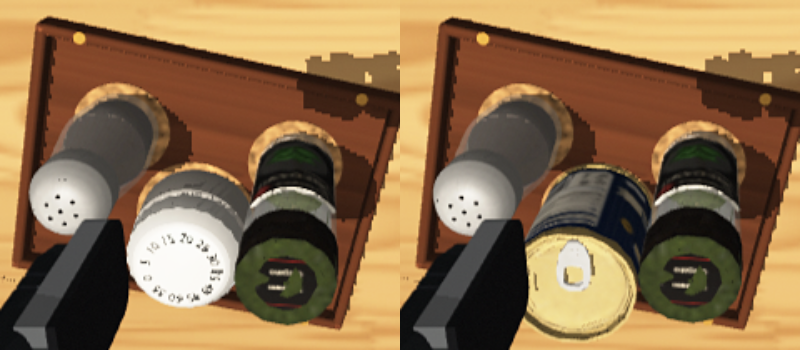

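Before and after match: the shaker and jar are back within 1 mm of their start spots, and the tin stands on the back disc. Handing in.

```bash
python3 -c "
from bench import bot
print(bot.sign_off())"
```

```text
the job is handed in; nothing more can be done
None
```

The job is done and handed in at about 72 s: the timer is in the middle of the coaster (within 1–2 mm), the tin is on the back disc, the shaker and jar are back within 1 mm of their start spots, and all are upright and released.

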